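# Find the tired spring mount of a crate batten and tag it

### The arm

A 7-joint arm with a two-finger parallel gripper is mounted at the origin on a cart in front of the work surface, level with it; the furniture and walls round the work are solid. World frame = base frame: x ahead of the robot, y to its left, z up, the work surface at z = 0. Lengths are in mm, angles in rad, forces in N, time in s.
With the tool pointing down it reaches from about 375 to 925 mm from the base axis. Payload 3.1 kg.
Tool frame: the origin (TCP) lies at the very end of the fingers, on their centre line; the grasp point (between the pads) lies 19 mm behind it (robot.hold_point_z is the distance from the TCP to the grasp point, in mm); z points along the fingers, y is the line along which they close (so a half turn about z gives the same grasp; the last joint's range is limited). The gripper opens to 85 mm and grips with 20 to 120 N. Pads are 22 mm wide; open, the fingers measure 114 mm over their backs; the gripper's body (76 mm by 85 mm) begins 54 mm behind the grasp point. The pads swing forward as they close: fully open they stand 13 mm farther back than shut.
Start: joints at [1.125, 0.383, 0.044, 1.598, -0.018, 1.161, -0.05], TCP at [221.559, -611.077, 231.269] pointing down, gripper open.
Joint ranges: [-2.61, 2.61], [-0.41, 2.15], [-1.48, 1.57], [0, 2.5], [-1.57, 4.71], [0.05, 1.97], [-2.85, 2.85]. Speed limits (rad/s): [2.79, 2.79, 3.14, 3.14, 3.14, 3.14, 3.14].

### API

Orientations are given as a rotation vector (axis times angle).
In Python, from station import robot, vision gives the robot as it stands.
- The arm moves only by the shell command python3 -m creep 'ROWS'. ROWS is JSON, a list of rows, each an object of numbers: "fingers": the finger opening in m, from 0 to 0.0854; "x", "y", "z": the shift along the world's x, y, z in m; "ax", "ay", "az": the turn, a rotation vector about the world's x, y, z in units of 6 degrees (1.0 is 6 degrees). In form: [{"fingers": .., "x": .., "y": .., "z": .., "ax": .., "ay": .., "az": ..}, ...]. A call has 1 to 8 rows; each row shifts and turns the commanded pose from where the row before left it; what a row does not reach is not made up. A row lasts 1/12 s, in which the tool goes at most 41.7 mm and 7.16 degrees, less where a joint would pass 70% of its speed; a pose out of reach is approached as far as the arm can. A call with a gripper value outside its range is refused whole. The fingers move at their own pace and stop on an object; the grip force is fixed at half the most. Time passes only in rows, so rows that do not move let the fingers close. It gives the time, the measured TCP pose, the force, the opening and the grip force at its end, in the units of the state.
- robot.get_state(): the state, without advancing time (a new reading comes with each control period).
- vision.grab_frame(name): name is "scene" or "top"; returns a dict with "frame" (384x512x3 uint8, red, green, blue), "z_map" (384x512 float32, mm along the optical axis (not along the pixel's ray), 0 where there is no reading), "fov_y" (degrees; the focal length in pixels is half the picture's height over the tangent of half this angle, whatever the lens; pixels are square), "cx", "cy" (the principal point, pixels), "rvec" (rotation vector, rad) and "tvec" (3), from world to camera coordinates, as OpenCV has them. Camera axes: x right, y down, z forward; pixel columns grow to the right and rows downward; lengths in mm; the calibration is good to about 2 mm. A picture is of the moment at which its call begins.
- robot.job_done(): hands the job in; it is judged then, once.
The state is a dict: "time_s": time; "joint_pos": joint angles; "qd": joint speeds; "tau": joint torques, N m; "tcp_pos": TCP position; "orientation": TCP orientation; "wrist_force": force on the tool from outside, world axes, zero at the start; "ft_torque": the same for the moment, N m; "width": finger opening in mm; "grip_force": force on a finger pad.
Only numpy, scipy, OpenCV 4.12 (cv2) and the standard library are available. Lean on these libraries where they do the work, as an engineer would, in place of code of your own. Each camera call takes 0.05 s, during which the arm holds its last target. There are 200 camera calls.

### The job

One of the three sprung pads on this crate batten has gone soft and must not carry the candelabrum. Going from left to right, press each pad well down with the fingertips and let it spring back; then push the metal tag in front of the softest pad down flat, and leave the other two tags standing. Only press and push: pick nothing up, and leave the loose parts round the batten where they are.

Things in the scene. Friction and masses are not known exactly. Their poses are not given: they have to be found in the camera images.
- batten: Plywood batten out of a travelling crate, 136 (x) x 250 (y) x 18 mm, screwed down. Origin: centre of its underside; x away from the robot, y to its left (turned 0.05 to 0.35 rad left). Three spring mounts in a row, alike to look at: grey cup (flange 60 mm across), bare coil spring, round aluminium pad faced with cork. Before each (-x) stands its own hinged tag. Nothing on it is taller than 63 mm.
- pad_left (a point): Centre of the cork face of the left pad at rest (batten x 30 mm, y +80 mm, z 63 mm); fixed to the batten, does not sink with the pad. The pad: 44 mm across, it goes 12 mm straight down to a stop and springs back. Force grows evenly with depth, from 0.5 N to 5-13 N at the stop; the softest has half the stiffness of the others or less (0.4 against 0.8-1.0 N/mm) and may be any of the three.
- pad_middle (a point): Centre of the cork face of the middle pad at rest (batten x 30 mm, y 0, z 63 mm); fixed to the batten, does not sink with the pad. The pad: 44 mm across, it goes 12 mm straight down to a stop and springs back. Force grows evenly with depth, from 0.5 N to 5-13 N at the stop; the softest has half the stiffness of the others or less (0.4 against 0.8-1.0 N/mm) and may be any of the three.
- pad_right (a point): Centre of the cork face of the right pad at rest (batten x 30 mm, y -80 mm, z 63 mm); fixed to the batten, does not sink with the pad. The pad: 44 mm across, it goes 12 mm straight down to a stop and springs back. Force grows evenly with depth, from 0.5 N to 5-13 N at the stop; the softest has half the stiffness of the others or less (0.4 against 0.8-1.0 N/mm) and may be any of the three.
- tag_left (a joint): Hinge of the tag in front of the left pad: 0 to 0.06 as it stands raised (sloping up 46 degrees away from the robot, hinged at its near edge), grows as its free end is pushed down, 0.80 lying flat at its stop. Stiff (about 1.5 N at the free end), stays where it is left.
- tag_middle (a joint): Hinge of the tag in front of the middle pad: 0 to 0.06 as it stands raised (sloping up 46 degrees away from the robot, hinged at its near edge), grows as its free end is pushed down, 0.80 lying flat at its stop. Stiff (about 1.5 N at the free end), stays where it is left.
- tag_right (a joint): Hinge of the tag in front of the right pad: 0 to 0.06 as it stands raised (sloping up 46 degrees away from the robot, hinged at its near edge), grows as its free end is pushed down, 0.80 lying flat at its stop. Stiff (about 1.5 N at the free end), stays where it is left.
- tag_left_end (a point): Point near the free end of the left tag, 34 mm from the hinge, moving with it (tip 6 mm farther out). Tag: aluminium, rounded end, 30 mm wide, 40 long, 2 thick. Hinge pin along batten y, 85 mm before the pad's centre, at batten x -55, z 25 mm; the free end points to the pad. Raised, this point is at batten x -31, z 49 mm; flat at x -21, z 25 mm.
- tag_middle_end (a point): Point near the free end of the middle tag, 34 mm from the hinge, moving with it (tip 6 mm farther out). Tag: aluminium, rounded end, 30 mm wide, 40 long, 2 thick. Hinge pin along batten y, 85 mm before the pad's centre, at batten x -55, z 25 mm; the free end points to the pad. Raised, this point is at batten x -31, z 49 mm; flat at x -21, z 25 mm.
- tag_right_end (a point): Point near the free end of the right tag, 34 mm from the hinge, moving with it (tip 6 mm farther out). Tag: aluminium, rounded end, 30 mm wide, 40 long, 2 thick. Hinge pin along batten y, 85 mm before the pad's centre, at batten x -55, z 25 mm; the free end points to the pad. Raised, this point is at batten x -31, z 49 mm; flat at x -21, z 25 mm.
- drip_pan: Loose bystander: brass candle drip pan, 56 mm across, 44 mm tall, behind the batten. Origin: centre of its underside.
- knop: Loose bystander: brass turned knop, 36 mm across, 49 mm tall, beside the right end of the batten. Origin: centre of its underside.
- block: Loose bystander: small wooden block, 32 x 42 x 20 mm, beside the left end of the batten. Origin: centre of its underside.

How it is judged (in metres and radians):
On the way, in this order (a step that is already met when the one before it is completed fails the run):
1. the left pad is pressed at least 4 mm down by the fingers (plate_a_c1, plate_b_c1, plate_c_c1: the cork faces of the three pads, dealt to the places at random) (((horizontal distance between plate_a_c1 and pad_left below 0.02 m and z of plate_a_c1 in the frame of pad_left below -0.0055 m and contact force between the fingers and plate_a_c1 above 0.3 N) or (horizontal distance between plate_b_c1 and pad_left below 0.02 m and z of plate_b_c1 in the frame of pad_left below -0.0055 m and contact force between the fingers and plate_b_c1 above 0.3 N) or (horizontal distance between plate_c_c1 and pad_left below 0.02 m and z of plate_c_c1 in the frame of pad_left below -0.0055 m and contact force between the fingers and plate_c_c1 above 0.3 N))), for 0.05 s.
2. the middle pad is pressed at least 4 mm down by the fingers (plate_a_c1, plate_b_c1, plate_c_c1: the cork faces of the three pads, dealt to the places at random) (((horizontal distance between plate_a_c1 and pad_middle below 0.02 m and z of plate_a_c1 in the frame of pad_middle below -0.0055 m and contact force between the fingers and plate_a_c1 above 0.3 N) or (horizontal distance between plate_b_c1 and pad_middle below 0.02 m and z of plate_b_c1 in the frame of pad_middle below -0.0055 m and contact force between the fingers and plate_b_c1 above 0.3 N) or (horizontal distance between plate_c_c1 and pad_middle below 0.02 m and z of plate_c_c1 in the frame of pad_middle below -0.0055 m and contact force between the fingers and plate_c_c1 above 0.3 N))), for 0.05 s.
3. the right pad is pressed at least 4 mm down by the fingers (plate_a_c1, plate_b_c1, plate_c_c1: the cork faces of the three pads, dealt to the places at random) (((horizontal distance between plate_a_c1 and pad_right below 0.02 m and z of plate_a_c1 in the frame of pad_right below -0.0055 m and contact force between the fingers and plate_a_c1 above 0.3 N) or (horizontal distance between plate_b_c1 and pad_right below 0.02 m and z of plate_b_c1 in the frame of pad_right below -0.0055 m and contact force between the fingers and plate_b_c1 above 0.3 N) or (horizontal distance between plate_c_c1 and pad_right below 0.02 m and z of plate_c_c1 in the frame of pad_right below -0.0055 m and contact force between the fingers and plate_c_c1 above 0.3 N))), for 0.05 s.
4. after that the tag in front of the softest pad (plate_a_c1, wherever it stands) is pushed down flat (((horizontal distance between plate_a_c1 and pad_left below 0.02 m and value of joint tag_left above 0.7 rad) or (horizontal distance between plate_a_c1 and pad_middle below 0.02 m and value of joint tag_middle above 0.7 rad) or (horizontal distance between plate_a_c1 and pad_right below 0.02 m and value of joint tag_right above 0.7 rad))), for 0.1 s.
At the end, for the whole second after the job is handed in: The tag in front of the softest pad lies flat (its hinge past 0.7 of 0.80 rad), the other two tags still stand (below 0.25 rad), and all three pads have sprung back to within 2 mm of their rest height (((horizontal distance between plate_a_c1 and pad_left below 0.02 m and value of joint tag_left above 0.7 rad) or (horizontal distance between plate_a_c1 and pad_middle below 0.02 m and value of joint tag_middle above 0.7 rad) or (horizontal distance between plate_a_c1 and pad_right below 0.02 m and value of joint tag_right above 0.7 rad)) and not ((not (horizontal distance between plate_a_c1 and pad_left below 0.02 m) and value of joint tag_left above 0.25 rad) or (not (horizontal distance between plate_a_c1 and pad_middle below 0.02 m) and value of joint tag_middle above 0.25 rad) or (not (horizontal distance between plate_a_c1 and pad_right below 0.02 m) and value of joint tag_right above 0.25 rad)) and height (world z) of each of plate_a_c1, plate_b_c1, plate_c_c1 above 0.0595 m); the robot touches nothing.
It fails at once if the tag of a pad that is not the softest is pushed down (past 0.25 rad) ((not (horizontal distance between plate_a_c1 and pad_left below 0.02 m) and value of joint tag_left above 0.25 rad) or (not (horizontal distance between plate_a_c1 and pad_middle below 0.02 m) and value of joint tag_middle above 0.25 rad) or (not (horizontal distance between plate_a_c1 and pad_right below 0.02 m) and value of joint tag_right above 0.25 rad)).
It fails at once if a loose part beside the batten is lifted, carried or pushed more than 20 mm (distance of any of knop, drip_pan, block from where it was at the start of the episode above 0.02 m).
It also fails if it takes over 48 s, if anything falls off the work surface, if the arm or the gripper's body presses on something with over 40 N, if the wrist force passes 120 N, or if a joint passes its speed limit or range.

## Working session

There is one attempt and no reset: what is moved stays moved. The work goes in short steps, Python scripts to look and compute and a shell command to move; the robot and the scene stay as the last step left them, time stands still between calls to the robot, and variables do not carry over. Pictures are saved under pics/ and viewed, at most 10 in all, crops included, and the job is handed in when it is done.

```bash
mkdir -p pics
cat > h.py <<'E'
import numpy as np, cv2
from station import robot, vision
def grab(n):
    d=vision.grab_frame(n); R=cv2.Rodrigues(np.array(d['rvec'],float))[0]; t=np.array(d['tvec'],float).ravel()
    f=192/np.tan(np.radians(d['fov_y'])/2); z=d['z_map']; v,u=np.mgrid[:384,:512]
    P=np.stack([(u-d['cx'])/f*z,(v-d['cy'])/f*z,z],-1); W=(P-t)@R
    W[z==0]=np.nan
    return d,W
E
python3 - <<'E'
from h import *
s=robot.get_state();print(s)
for n in('top','scene'):
    d,W=grab(n);np.save(n+'W.npy',W);np.save(n+'F.npy',d['frame'])
    cv2.imwrite(f'pics/{n}1.png',d['frame'][:,:,::-1])
    m=(W[...,2]>10)&(W[...,2]<80);print(n,d['fov_y'],m.sum(), np.nanmin(W[m],0),np.nanmax(W[m],0))
E
```

```text
{'time_s': 0.0, 'joint_pos': array([ 1.12519512,  0.38383814,  0.04382589,  1.59955642, -0.01791435,
        1.16120698, -0.04995335]), 'qd': array([ 0.00030642, -0.00051904,  0.00035603,  0.00035211, -0.00063564,
        0.00022032,  0.0001543 ]), 'tau': array([-4.49808749e-04, -4.33459890e+01,  1.02421839e+00, -2.49515712e+01,
        1.06614936e-02,  1.13997184e-02, -2.88754684e-06]), 'tcp_pos': array([ 221.22536049, -610.19989381,  229.89314682]), 'orientation': array([-3.09168714e+00, -5.43177704e-01,  9.02221259e-04]), 'wrist_force': array([-0.05846425, -0.91884698,  0.35954681]), 'ft_torque': array([ 0.01084565,  0.02775151, -0.02193164]), 'grip_force': 0.0, 'width': 85.62890091300582}
top 45.05661258920971 29794 [ 325.11282602 -413.84569854   10.00031462] [933.80334928 598.27511771  79.99993828]
scene 53.543326083041556 29913 [  13.55875949 -402.22880737   10.00000877] [2386.65392487 1849.0501515    79.99871513]
```

View pics/top1.png

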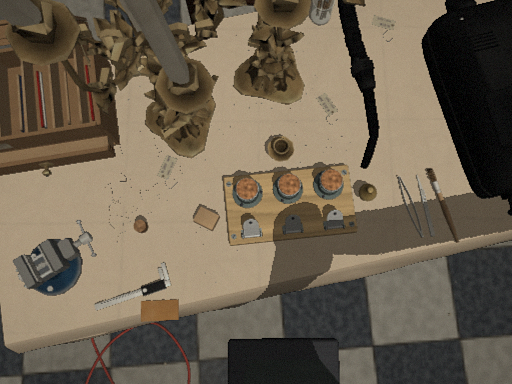

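View pics/scene1.png

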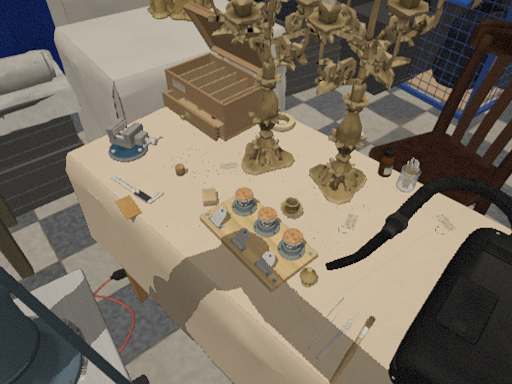

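The top view shows corks at about (247,188), (289,184), (329,181) and tags at (252,228), (293,225), (335,218). The scene view agrees, with candelabra standing behind the batten. Next I measure the batten pose and the clearance.

```bash
cat > m.py <<'E'
from h import *
W=np.load('topW.npy')
import scipy.optimize as so
C=[]
for u,v in((247,188),(289,184),(329,181)):
    p=W[v-16:v+17,u-18:u+19].reshape(-1,3); q=p[np.abs(p[:,2]-63)<4]
    (cx,cy),r=cv2.minEnclosingCircle(q[:,:2].astype(np.float32)); print(len(q),q.mean(0).round(1),(round(cx,1),round(cy,1)),round(r,1)); C.append(q.mean(0)[:2])
C=np.array(C); d=C[0]-C[2]; yaw=np.arctan2(-d[0],d[1]); print('yaw',yaw,np.linalg.norm(d))
c,s=np.cos(yaw),np.sin(yaw);R=np.array([[c,-s],[s,c]]); O=C.mean(0)-R@[30,0]; print('O',O)
# batten-surface outline check
b=(W[...,:2]-O)@R; m=(abs(W[...,2]-18)<4)&(abs(b[...,0])<90)&(abs(b[...,1])<150); 
print('surface bx,by pct',np.percentile(b[m],[1,99],axis=0).round(1),'z',np.median(W[m][:,2]))
for y in(80,0,-80):
    print(y,'pad',(O+R@[30,y]).round(1),'tagend',(O+R@[-31,y]).round(1),(O+R@[-21,y]).round(1))
    t=(abs(b[...,1]-y)<18)&(b[...,0]>-60)&(b[...,0]<0)&(W[...,2]>27)&(W[...,2]<58);print(' tag pts',t.sum(),b[t].min(0).round(),b[t].max(0).round(),b[t].mean(0).round(1),W[t][:,2].max())
for n in('top','scene'):
  W=np.load(n+'W.npy'); b=(W[...,:2]-O)@R
  m=(W[...,2]>75)&(W[...,2]<600)&(abs(b[...,1])<220)&(b[...,0]<250)&(b[...,0]>-250)
  for lo in range(75,600,75):
    k=m&(W[...,2]>=lo)&(W[...,2]<lo+75)
    if k.sum()>3: print(n,lo,k.sum(),'min bx',np.percentile(b[k][:,0],1).round(),b[k][b[k][:,0].argmin()].round())
E
python3 m.py
```

```text
398 [517.6  99.4  62.9] (517.7, 99.5) 21.6
396 [524.9  20.2  63. ] (525.6, 20.1) 21.8
399 [532.8 -59.3  62.7] (533.2, -59.7) 21.9
yaw 0.09531654423173669 159.40754906724118
O [495.23087623  17.24667569]
surface bx,by pct [[ -66.6 -123. ]
 [  67.   124. ]] z 18.285554464782454
80 pad [517.5  99.7] tagend [456.8  93.9] [466.7  94.9]
 tag pts 267 [-58.  62.] [-26.  97.] [-42.4  79.7] 55.21073441194296
0 pad [525.1  20.1] tagend [464.4  14.3] [474.3  15.2]
 tag pts 265 [-58. -18.] [-27.  18.] [-42.3   0. ] 54.98617166246425
-80 pad [532.7 -59.5] tagend [472.  -65.3] [481.9 -64.4]
 tag pts 268 [-58. -98.] [-26. -63.] [-42.1 -80. ] 54.5197044774799
top 75 72 min bx 171.0 [171. 206.]
top 150 70 min bx 173.0 [169. 203.]
top 225 367 min bx 166.0 [163.  19.]
top 300 3055 min bx 136.0 [130. 219.]
top 375 4563 min bx 36.0 [ 30. 167.]
top 450 1496 min bx 57.0 [ 56. 142.]
top 525 1767 min bx 66.0 [ 65. 145.]
scene 75 474 min bx 156.0 [153. 196.]
scene 150 555 min bx 171.0 [170. 194.]
scene 225 625 min bx 163.0 [161.  17.]
scene 300 3027 min bx 147.0 [125. 157.]
scene 375 3668 min bx 37.0 [ 30. 165.]
scene 450 1090 min bx 56.0 [ 53. 137.]
```

Cork height is 62.9 mm (expected 63), spacing 79.7 mm and yaw 0.095 rad, and the tags read in the right places. So the estimate holds. I'll close the fingers and swing across.

```bash
python3 -m creep '[{"fingers":0,"x":0.015,"y":0.035,"az":-1.1},{"fingers":0,"x":0.015,"y":0.035,"az":-1.1},{"fingers":0,"x":0.015,"y":0.035,"az":-0.25},{"fingers":0,"x":0.015,"y":0.035},{"fingers":0,"x":0.015,"y":0.035},{"fingers":0,"x":0.015,"y":0.035},{"fingers":0,"x":0.015,"y":0.035},{"fingers":0,"x":0.015,"y":0.035}]'
python3 -m creep '[{"fingers":0,"x":0.015,"y":0.035},{"fingers":0,"x":0.015,"y":0.035},{"fingers":0,"x":0.015,"y":0.035},{"fingers":0,"x":0.015,"y":0.035},{"fingers":0,"x":0.015,"y":0.035},{"fingers":0,"x":0.015,"y":0.035},{"fingers":0},{"fingers":0}]'
python3 - <<'E'
from h import *
d,W=grab('scene');cv2.imwrite('pics/s2.png',d['frame'][:,:,::-1])
s=robot.get_state();R=cv2.Rodrigues(s['orientation'])[0];print(s['tcp_pos'],R.round(3),s['wrist_force'],s['time_s'],s['joint_pos'].round(2))
E
```

```text
[ 221.27819154 -610.38550047  230.18346184] [[ 0.94   0.341 -0.001]
 [ 0.341 -0.94   0.002]
 [-0.    -0.002 -1.   ]] [ 0.93506378  0.72976815 -0.0116881 ] 0.15 [ 1.13  0.38  0.04  1.6  -0.02  1.16 -0.05]validation failed for argument at $[0]...
validation failed for argument at $[0]...
```

View pics/s2.png

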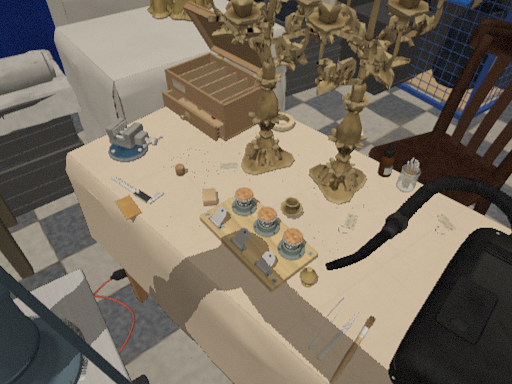

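Nothing has moved: the picture is the same as before and the call was refused. The rows probably need all seven keys.

```bash
python3 -m creep '[{"fingers":0,"x":0.015,"y":0.035,"z":0,"ax":0,"ay":0,"az":-1.1},{"fingers":0,"x":0.015,"y":0.035,"z":0,"ax":0,"ay":0,"az":-1.1},{"fingers":0,"x":0.015,"y":0.035,"z":0,"ax":0,"ay":0,"az":-0.25},{"fingers":0,"x":0.015,"y":0.035,"z":0,"ax":0,"ay":0,"az":0},{"fingers":0,"x":0.015,"y":0.035,"z":0,"ax":0,"ay":0,"az":0},{"fingers":0,"x":0.015,"y":0.035,"z":0,"ax":0,"ay":0,"az":0}]'
```

```text
time_s: 0.65
tcp_pos: [311.8, -399.1, 230.9]
orientation: [-3.138, -0.143, 0.001]
wrist_force: [1.1, -0.1, 0.7]
width: 12.4
grip_force: 0.0
```

```bash
python3 -m creep '[{"fingers":0,"x":0.015,"y":0.035,"z":0,"ax":0,"ay":0,"az":0},{"fingers":0,"x":0.015,"y":0.035,"z":0,"ax":0,"ay":0,"az":0},{"fingers":0,"x":0.015,"y":0.035,"z":0,"ax":0,"ay":0,"az":0},{"fingers":0,"x":0.015,"y":0.035,"z":0,"ax":0,"ay":0,"az":0},{"fingers":0,"x":0.015,"y":0.035,"z":-0.01,"ax":0,"ay":0,"az":0},{"fingers":0,"x":0.015,"y":0.035,"z":-0.01,"ax":0,"ay":0,"az":0},{"fingers":0,"x":0.015,"y":0.035,"z":-0.01,"ax":0,"ay":0,"az":0},{"fingers":0,"x":0.015,"y":0.035,"z":-0.01,"ax":0,"ay":0,"az":0}]'
python3 - <<'E'
from h import *
d,W=grab('scene');cv2.imwrite('pics/s3.png',d['frame'][:,:,::-1])
s=robot.get_state();print(s['tcp_pos'],s['joint_pos'].round(2))
E
```

```text
time_s: 1.32
tcp_pos: [431.7, -119.4, 191.0]
orientation: [3.138, 0.143, 0.001]
wrist_force: [0.8, 0.4, -0.5]
width: 0.1
grip_force: 0.0
[ 433.79990662 -109.9663539   189.4136683 ] [ 0.51  0.06 -0.36  2.09  0.02  0.99 -1.33]
```

View pics/s3.png

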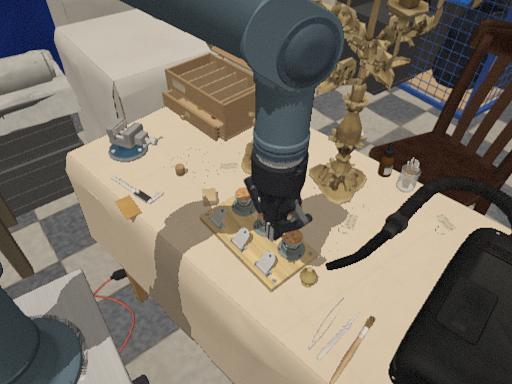

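The scene picture shows the closed gripper upright, right of the batten. The big wrist is around (290,50), and the candelabra arms stand behind it. I'll compute the clearance of the arm cloud when shifted over each pad.

```bash
cat > c.py <<'E'
from h import *
from scipy.spatial import cKDTree
tcp=robot.get_state()['tcp_pos']; A=[];S=[]
for n in('top','scene'):
    d,W=grab(n); W0=np.load(n+'W.npy'); F=np.load(n+'F.npy')
    ok=np.isfinite(W[...,2])&np.isfinite(W0[...,2])
    ch=ok&(np.linalg.norm(W-W0,axis=-1)>40)&(W[...,2]>60)
    A.append(W[ch]); k=np.isfinite(W0[...,2])&(W0[...,2]>100)&(W0[...,0]>350)&(W0[...,0]<1000)&(abs(W0[...,1])<500); S.append(W0[k])
A=np.vstack(A);S=np.vstack(S); t=cKDTree(S)
A=A[np.linalg.norm((A-tcp)[:,:2],axis=1)<350]
print('arm z',A[:,2].max())
for lo in range(60,700,80):
    k=A[(A[:,2]>=lo)&(A[:,2]<lo+80)]-tcp
    if len(k)>5: print(lo,np.percentile(k,[1,99],axis=0).round()[:,:2].tolist())
for nm,p in dict(L=(517,100,65),L2=(512,98,65),M=(525,20,65),R=(533,-59.5,65)).items():
    for z in(65,140,190):
        q=A+(np.array([p[0],p[1],z])-tcp); dd,i=t.query(q); j=dd.argmin(); print(nm,z,dd.min().round(),q[j].round(),S[i[j]].round())
E
python3 c.py
```

```text
arm z 641.5467741335531
140 [[-15.0, -20.0], [3.0, 9.0]]
220 [[-23.0, -66.0], [12.0, 61.0]]
300 [[-40.0, -43.0], [24.0, 38.0]]
380 [[-38.0, -41.0], [27.0, 35.0]]
460 [[-98.0, -56.0], [37.0, 49.0]]
540 [[-151.0, -46.0], [25.0, 58.0]]
620 [[-152.0, 38.0], [-106.0, 59.0]]
L 65 0.0 [541. 131. 425.] [540. 131. 425.]
L 140 0.0 [535. 132. 395.] [535. 132. 395.]
L 190 0.0 [551. 132. 434.] [550. 132. 434.]
L2 65 0.0 [535. 143. 397.] [535. 143. 397.]
L2 140 2.0 [532. 128. 393.] [534. 129. 393.]
L2 190 1.0 [544. 132. 434.] [545. 132. 434.]
M 65 59.0 [525.  69. 394.] [535. 127. 394.]
M 140 56.0 [567.  52. 451.] [620.  45. 435.]
M 190 62.0 [559.  52. 434.] [620.  45. 435.]
R 65 80.0 [573. -27. 408.] [628.  27. 430.]
R 140 78.0 [574. -27. 450.] [629.  28. 434.]
R 190 82.0 [567. -27. 434.] [628.  27. 430.]
```

Upright, the wrist would hit the candelabrum arm over the left pad, near (535,130,395). I'll work out a lean towards the robot and the right.

```bash
cat >> c.py <<'E'
print('---')
for ax,ay in((0,0),(0,-12),(0,-18),(0,-24),(12,0),(18,0),(10,-12),(12,-18)):
    Rt=cv2.Rodrigues(np.radians([ax,ay,0.]))[0]
    for z in(55,160):
        q=(A-tcp)@Rt.T+np.array([515,99,z]); dd,i=t.query(q); j=dd.argmin(); print(ax,ay,z,dd.min().round(),q[j].round(),S[i[j]].round())
E
python3 c.py | sed -n '/---/,$p'
```

```text
---
0 0 55 0.0 [538. 140. 402.] [537. 140. 402.]
0 0 160 0.0 [535. 132. 395.] [535. 132. 395.]
0 -12 55 42.0 [492. 132. 384.] [532. 135. 395.]
0 -12 160 35.0 [496. 135. 405.] [523. 156. 403.]
0 -18 55 72.0 [458. 132. 380.] [517. 165. 403.]
0 -18 160 56.0 [471. 134. 403.] [517. 165. 403.]
0 -24 55 100.0 [426. 132. 366.] [510. 179. 395.]
0 -24 160 78.0 [447. 132. 396.] [517. 165. 403.]
12 0 55 49.0 [525.  80. 381.] [535. 127. 394.]
12 0 160 44.0 [535.  83. 397.] [535. 127. 394.]
18 0 55 78.0 [555.  25. 394.] [620.  38. 434.]
18 0 160 65.0 [521.  68. 370.] [535. 127. 394.]
10 -12 55 69.0 [492.  76. 377.] [535. 127. 394.]
10 -12 160 55.0 [495.  92. 408.] [535. 127. 394.]
12 -18 55 101.0 [459.  65. 372.] [535. 127. 394.]
12 -18 160 80.0 [469.  83. 404.] [535. 127. 394.]
```

A lean of 18° towards the robot (ay −3) gives more than 55 mm clearance. I'll tilt and go above the left pad.

```bash
python3 -m creep '[{"fingers":0,"x":0,"y":0.005,"z":0,"ax":0,"ay":-1,"az":0},{"fingers":0,"x":0,"y":0.005,"z":0,"ax":0,"ay":-1,"az":0},{"fingers":0,"x":0,"y":0.005,"z":0,"ax":0,"ay":-1,"az":0},{"fingers":0,"x":0.018,"y":0.038,"z":-0.015,"ax":0,"ay":0,"az":0},{"fingers":0,"x":0.018,"y":0.038,"z":-0.015,"ax":0,"ay":0,"az":0},{"fingers":0,"x":0.018,"y":0.038,"z":-0.015,"ax":0,"ay":0,"az":0},{"fingers":0,"x":0.018,"y":0.038,"z":-0.015,"ax":0,"ay":0,"az":0},{"fingers":0,"x":0,"y":0,"z":0,"ax":0,"ay":0,"az":0}]'
python3 -m creep '[{"fingers":0,"x":0,"y":0,"z":0,"ax":0,"ay":0,"az":0},{"fingers":0,"x":0,"y":0,"z":0,"ax":0,"ay":0,"az":0}]'
```

```text
time_s: 2.23
tcp_pos: [498.5, 35.7, 136.6]
orientation: [3.089, 0.149, 0.491]
wrist_force: [-0.2, 0.6, 0.2]
width: -0.0
grip_force: 0.0
time_s: 2.4
tcp_pos: [496.3, 28.3, 137.0]
orientation: [3.085, 0.136, 0.486]
wrist_force: [0.1, -0.3, 0.1]
width: -0.6
grip_force: 0.0
```

```bash
python3 -m creep '[{"fingers":0,"x":0.007,"y":0.018,"z":-0.01,"ax":0,"ay":0,"az":0},{"fingers":0,"x":0.007,"y":0.018,"z":-0.01,"ax":0,"ay":0,"az":0},{"fingers":0,"x":0.007,"y":0.018,"z":-0.01,"ax":0,"ay":0,"az":0},{"fingers":0,"x":0.007,"y":0.017,"z":-0.01,"ax":0,"ay":0,"az":0},{"fingers":0,"x":0,"y":0,"z":0,"ax":0,"ay":0,"az":0},{"fingers":0,"x":0,"y":0,"z":0,"ax":0,"ay":0,"az":0}]'
python3 - <<'E'
from h import *
s=robot.get_state();print(s['tcp_pos'],s['wrist_force'],s['joint_pos'].round(2))
d,W=grab('scene');cv2.imwrite('pics/s4.png',cv2.resize(d['frame'][100:300,150:400,::-1],None,fx=3,fy=3))
E
```

```text
time_s: 2.9
tcp_pos: [524.5, 99.6, 97.1]
orientation: [3.084, 0.138, 0.486]
wrist_force: [-0.6, -0.7, 0.4]
width: 0.0
grip_force: 0.0
[524.48538049  99.58335966  97.13507345] [-0.59381749 -0.72186733  0.3824516 ] [ 0.18  0.24 -0.54  2.19  0.49  0.49 -2.22]
```

View pics/s4.png

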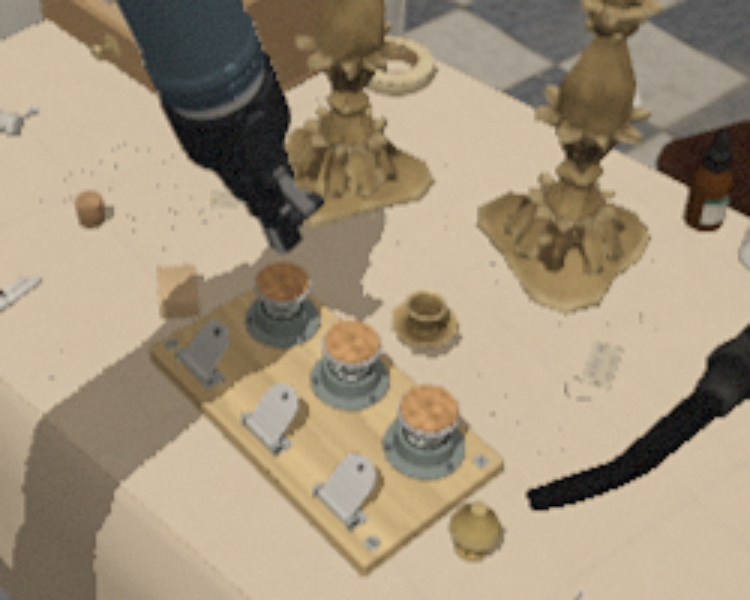

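The crop shows the fingertip centred over the left cork, at about (285,240), with all tags standing. Pressing to about 8 mm depth.

```bash
python3 -m creep '[{"fingers":0,"x":0,"y":0,"z":-0.012,"ax":0,"ay":0,"az":0},{"fingers":0,"x":0,"y":0,"z":-0.012,"ax":0,"ay":0,"az":0},{"fingers":0,"x":0,"y":0,"z":-0.005,"ax":0,"ay":0,"az":0},{"fingers":0,"x":0,"y":0,"z":-0.005,"ax":0,"ay":0,"az":0},{"fingers":0,"x":0,"y":0,"z":-0.005,"ax":0,"ay":0,"az":0},{"fingers":0,"x":0,"y":0,"z":0,"ax":0,"ay":0,"az":0},{"fingers":0,"x":0,"y":0,"z":0,"ax":0,"ay":0,"az":0},{"fingers":0,"x":0,"y":0,"z":0,"ax":0,"ay":0,"az":0}]'
for i in 1 2 3; do python3 -m creep '[{"fingers":0,"x":0,"y":0,"z":0,"ax":0,"ay":0,"az":0}]' | sed -n '2p;4p'; done
```

```text
time_s: 3.62
tcp_pos: [524.5, 98.8, 58.8]
orientation: [3.082, 0.137, 0.486]
wrist_force: [-3.8, -3.6, 6.8]
width: -0.1
grip_force: 3.5
tcp_pos: [524.5, 98.8, 58.9]
wrist_force: [-3.7, -3.9, 7.3]
tcp_pos: [524.5, 98.8, 58.9]
wrist_force: [-3.8, -3.4, 6.8]
tcp_pos: [524.5, 98.9, 58.9]
wrist_force: [-3.2, -2.8, 7.4]
```

```bash
for i in 1 2; do python3 -m creep '[{"fingers":0,"x":0,"y":0,"z":-0.0015,"ax":0,"ay":0,"az":0},{"fingers":0,"x":0,"y":0,"z":0,"ax":0,"ay":0,"az":0},{"fingers":0,"x":0,"y":0,"z":0,"ax":0,"ay":0,"az":0},{"fingers":0,"x":0,"y":0,"z":0,"ax":0,"ay":0,"az":0}]' | sed -n '2p;4p';done
```

```text
tcp_pos: [524.7, 99.0, 57.6]
wrist_force: [-3.8, -3.1, 8.7]
tcp_pos: [524.8, 99.0, 56.3]
wrist_force: [-4.7, -2.8, 9.3]
```

The left pad gives about 7.1 N at 8 mm and a slope of about 0.9 N/mm, so it is a stiff one. I'll lift and move to the middle pad.

```bash
python3 -m creep '[{"fingers":0,"x":0,"y":0,"z":0.01,"ax":0,"ay":0,"az":0},{"fingers":0,"x":0,"y":0,"z":0.015,"ax":0,"ay":0,"az":0},{"fingers":0,"x":0,"y":0,"z":0.015,"ax":0,"ay":0,"az":0},{"fingers":0,"x":0.002,"y":-0.02,"z":0,"ax":0,"ay":0,"az":0},{"fingers":0,"x":0.002,"y":-0.02,"z":0,"ax":0,"ay":0,"az":0},{"fingers":0,"x":0.002,"y":-0.02,"z":0,"ax":0,"ay":0,"az":0},{"fingers":0,"x":0.002,"y":-0.02,"z":0,"ax":0,"ay":0,"az":0},{"fingers":0,"x":0,"y":0,"z":0,"ax":0,"ay":0,"az":0}]'
python3 -m creep '[{"fingers":0,"x":0,"y":0,"z":0,"ax":0,"ay":0,"az":0},{"fingers":0,"x":0,"y":0,"z":0,"ax":0,"ay":0,"az":0}]' | sed -n '2p;4p'
```

```text
time_s: 5.2
tcp_pos: [532.8, 15.7, 95.4]
orientation: [3.082, 0.128, 0.487]
wrist_force: [-0.4, -0.7, -0.3]
width: -0.1
grip_force: 0.0
tcp_pos: [532.8, 21.8, 95.5]
wrist_force: [-0.5, 0.7, 0.9]
```

```bash
python3 -m creep '[{"fingers":0,"x":0,"y":0,"z":-0.012,"ax":0,"ay":0,"az":0},{"fingers":0,"x":0,"y":0,"z":-0.012,"ax":0,"ay":0,"az":0},{"fingers":0,"x":0,"y":0,"z":-0.005,"ax":0,"ay":0,"az":0},{"fingers":0,"x":0,"y":0,"z":-0.005,"ax":0,"ay":0,"az":0},{"fingers":0,"x":0,"y":0,"z":-0.003,"ax":0,"ay":0,"az":0},{"fingers":0,"x":0,"y":0,"z":0,"ax":0,"ay":0,"az":0},{"fingers":0,"x":0,"y":0,"z":0,"ax":0,"ay":0,"az":0},{"fingers":0,"x":0,"y":0,"z":0,"ax":0,"ay":0,"az":0}]'
for i in 1 2; do python3 -m creep '[{"fingers":0,"x":0,"y":0,"z":-0.0015,"ax":0,"ay":0,"az":0},{"fingers":0,"x":0,"y":0,"z":0,"ax":0,"ay":0,"az":0},{"fingers":0,"x":0,"y":0,"z":0,"ax":0,"ay":0,"az":0},{"fingers":0,"x":0,"y":0,"z":0,"ax":0,"ay":0,"az":0}]' | sed -n '2p;4p';done
```

```text
time_s: 6.03
tcp_pos: [532.3, 22.9, 58.6]
orientation: [3.086, 0.144, 0.488]
wrist_force: [-4.8, 1.1, 5.3]
width: 0.2
grip_force: 2.9
tcp_pos: [532.6, 22.9, 57.5]
wrist_force: [-4.6, 1.9, 7.1]
tcp_pos: [532.7, 22.8, 56.1]
wrist_force: [-4.0, 1.4, 8.4]
```

The middle pad gives about 8.4 N at the same height, so it is stiff too. On to the right pad.

```bash
python3 -m creep '[{"fingers":0,"x":0,"y":0,"z":0.01,"ax":0,"ay":0,"az":0},{"fingers":0,"x":0,"y":0,"z":0.015,"ax":0,"ay":0,"az":0},{"fingers":0,"x":0,"y":0,"z":0.015,"ax":0,"ay":0,"az":0},{"fingers":0,"x":0.002,"y":-0.02,"z":0,"ax":0,"ay":0,"az":0},{"fingers":0,"x":0.002,"y":-0.02,"z":0,"ax":0,"ay":0,"az":0},{"fingers":0,"x":0.002,"y":-0.02,"z":0,"ax":0,"ay":0,"az":0},{"fingers":0,"x":0.002,"y":-0.02,"z":0,"ax":0,"ay":0,"az":0},{"fingers":0,"x":0,"y":0,"z":0,"ax":0,"ay":0,"az":0}]' | sed -n '2p;4p'
python3 -m creep '[{"fingers":0,"x":0,"y":0,"z":0,"ax":0,"ay":0,"az":0},{"fingers":0,"x":0,"y":0,"z":0,"ax":0,"ay":0,"az":0}]' | sed -n '2p;4p'
```

```text
tcp_pos: [541.2, -63.6, 95.6]
wrist_force: [-0.3, -0.4, -0.1]
tcp_pos: [540.7, -57.6, 95.4]
wrist_force: [0.2, -0.1, 0.5]
```

```bash
python3 -m creep '[{"fingers":0,"x":0,"y":0,"z":-0.012,"ax":0,"ay":0,"az":0},{"fingers":0,"x":0,"y":0,"z":-0.012,"ax":0,"ay":0,"az":0},{"fingers":0,"x":0,"y":0,"z":-0.005,"ax":0,"ay":0,"az":0},{"fingers":0,"x":0,"y":0,"z":-0.005,"ax":0,"ay":0,"az":0},{"fingers":0,"x":0,"y":0,"z":-0.003,"ax":0,"ay":0,"az":0},{"fingers":0,"x":0,"y":0,"z":0,"ax":0,"ay":0,"az":0},{"fingers":0,"x":0,"y":0,"z":0,"ax":0,"ay":0,"az":0},{"fingers":0,"x":0,"y":0,"z":0,"ax":0,"ay":0,"az":0}]'
for i in 1 2; do python3 -m creep '[{"fingers":0,"x":0,"y":0,"z":-0.0015,"ax":0,"ay":0,"az":0},{"fingers":0,"x":0,"y":0,"z":0,"ax":0,"ay":0,"az":0},{"fingers":0,"x":0,"y":0,"z":0,"ax":0,"ay":0,"az":0},{"fingers":0,"x":0,"y":0,"z":0,"ax":0,"ay":0,"az":0}]' | sed -n '2p;4p';done
```

```text
time_s: 8.2
tcp_pos: [541.2, -57.8, 58.9]
orientation: [3.085, 0.142, 0.49]
wrist_force: [-1.7, 1.8, 3.2]
width: -0.0
grip_force: 1.6
tcp_pos: [541.4, -58.2, 57.3]
wrist_force: [-0.4, 2.5, 3.8]
tcp_pos: [541.3, -58.3, 55.6]
wrist_force: [0.4, 3.2, 4.5]
```

The right pad gives 4.5 N at the same height, about half of the others (8.4 N and 9.3 N), so it is the softest. I'll lift and go above the right tag: contact edge at batten x ≈ −29, so TCP at about (484, −64.5).

```bash
python3 -m creep '[{"fingers":0,"x":0,"y":0,"z":0.01,"ax":0,"ay":0,"az":0},{"fingers":0,"x":0,"y":0,"z":0.015,"ax":0,"ay":0,"az":0},{"fingers":0,"x":0,"y":0,"z":0.015,"ax":0,"ay":0,"az":0},{"fingers":0,"x":-0.019,"y":-0.002,"z":0,"ax":0,"ay":0,"az":0},{"fingers":0,"x":-0.019,"y":-0.002,"z":0,"ax":0,"ay":0,"az":0},{"fingers":0,"x":-0.019,"y":-0.002,"z":0,"ax":0,"ay":0,"az":0},{"fingers":0,"x":0,"y":0,"z":0,"ax":0,"ay":0,"az":0},{"fingers":0,"x":0,"y":0,"z":0,"ax":0,"ay":0,"az":0}]' | sed -n '2p;4p'
python3 - <<'E'
from h import *
d,W=grab('scene');cv2.imwrite('pics/s5.png',cv2.resize(d['frame'][150:300,170:370,::-1],None,fx=4,fy=4))
s=robot.get_state();print(s['tcp_pos'])
E
```

```text
tcp_pos: [480.9, -66.2, 93.9]
wrist_force: [0.0, -0.2, -0.4]
[482.73770085 -65.75422656  94.64704285]
```

View pics/s5.png

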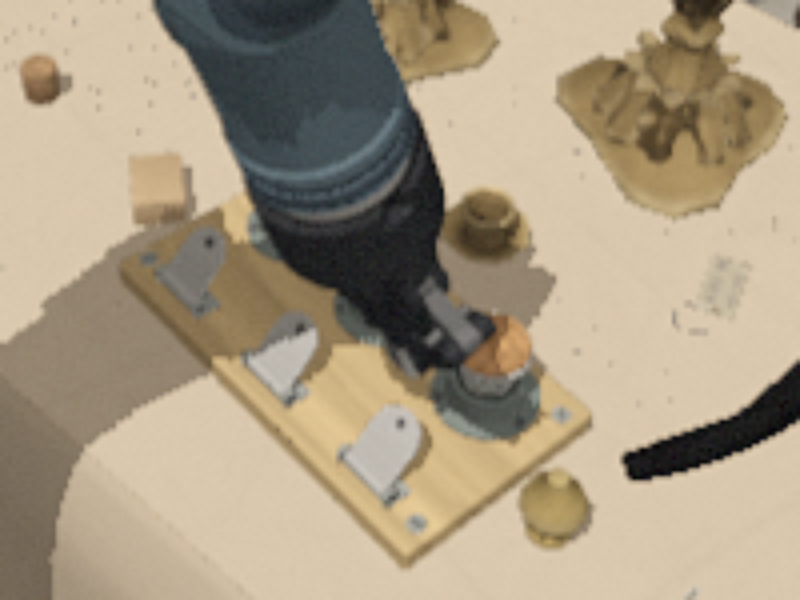

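The crop shows the fingers raised above the right tag's end (tag at about (385,445)), with all three tags standing. Pushing down.

```bash
python3 -m creep '[{"fingers":0,"x":0,"y":0,"z":-0.012,"ax":0,"ay":0,"az":0},{"fingers":0,"x":0,"y":0,"z":-0.012,"ax":0,"ay":0,"az":0},{"fingers":0,"x":0,"y":0,"z":-0.01,"ax":0,"ay":0,"az":0},{"fingers":0,"x":0,"y":0,"z":-0.008,"ax":0,"ay":0,"az":0},{"fingers":0,"x":0,"y":0,"z":-0.005,"ax":0,"ay":0,"az":0},{"fingers":0,"x":0,"y":0,"z":-0.005,"ax":0,"ay":0,"az":0},{"fingers":0,"x":0,"y":0,"z":0,"ax":0,"ay":0,"az":0},{"fingers":0,"x":0,"y":0,"z":0,"ax":0,"ay":0,"az":0}]' | sed -n '2p;4p'
python3 -m creep '[{"fingers":0,"x":0,"y":0,"z":-0.004,"ax":0,"ay":0,"az":0},{"fingers":0,"x":0,"y":0,"z":-0.004,"ax":0,"ay":0,"az":0},{"fingers":0,"x":0,"y":0,"z":-0.003,"ax":0,"ay":0,"az":0},{"fingers":0,"x":0,"y":0,"z":0,"ax":0,"ay":0,"az":0},{"fingers":0,"x":0,"y":0,"z":0,"ax":0,"ay":0,"az":0}]' | sed -n '2p;4p'
```

```text
tcp_pos: [483.2, -64.5, 42.8]
wrist_force: [0.3, 0.9, 0.0]
tcp_pos: [483.3, -64.6, 32.0]
wrist_force: [0.7, -0.2, 1.6]
```

```bash
for i in 1 2 3; do python3 -m creep '[{"fingers":0,"x":0,"y":0,"z":-0.0015,"ax":0,"ay":0,"az":0},{"fingers":0,"x":0,"y":0,"z":0,"ax":0,"ay":0,"az":0},{"fingers":0,"x":0,"y":0,"z":0,"ax":0,"ay":0,"az":0}]' | sed -n '2p;4p';done
```

```text
tcp_pos: [483.4, -64.5, 30.6]
wrist_force: [0.7, -0.9, 1.9]
tcp_pos: [483.4, -64.5, 29.1]
wrist_force: [1.2, 0.5, 1.2]
tcp_pos: [483.6, -64.6, 28.1]
wrist_force: [-1.2, 0.1, 7.5]
```

The force jumped to 7.5 N at z 28, so the tag is at its flat stop. I'll lift up and back and check.

```bash
python3 -m creep '[{"fingers":0,"x":0,"y":0,"z":0.01,"ax":0,"ay":0,"az":0},{"fingers":0,"x":0,"y":0,"z":0.03,"ax":0,"ay":0,"az":0},{"fingers":0,"x":0,"y":-0.01,"z":0.03,"ax":0,"ay":0,"az":0},{"fingers":0,"x":-0.01,"y":-0.03,"z":0.02,"ax":0,"ay":0,"az":0},{"fingers":0,"x":-0.01,"y":-0.035,"z":0.01,"ax":0,"ay":0,"az":0},{"fingers":0,"x":-0.01,"y":-0.035,"z":0.01,"ax":0,"ay":0,"az":0},{"fingers":0,"x":-0.01,"y":-0.035,"z":0,"ax":0,"ay":0,"az":0},{"fingers":0,"x":-0.01,"y":-0.035,"z":0,"ax":0,"ay":0,"az":0}]' | sed -n '1,2p;4p'
python3 -m creep '[{"fingers":0,"x":-0.01,"y":-0.03,"z":0,"ax":0,"ay":0,"az":0},{"fingers":0,"x":0,"y":-0.03,"z":0,"ax":0,"ay":0,"az":0},{"fingers":0,"x":0,"y":0,"z":0,"ax":0,"ay":0,"az":0},{"fingers":0,"x":0,"y":0,"z":0,"ax":0,"ay":0,"az":0},{"fingers":0,"x":0,"y":0,"z":0,"ax":0,"ay":0,"az":0}]' | sed -n '1,2p;4p'
python3 - <<'E'
from h import *
d,W=grab('scene');cv2.imwrite('pics/s6.png',cv2.resize(d['frame'][150:300,170:370,::-1],None,fx=4,fy=4))
O=np.array([495.23,17.25]);c,s=np.cos(.0953),np.sin(.0953);R=np.array([[c,-s],[s,c]])
for n in('top','scene'):
  W=grab(n)[1]; b=(W[...,:2]-O)@R
  for y in(80,0,-80):
    t=(abs(b[...,1]-y)<16)&(b[...,0]>-60)&(b[...,0]<-10)&(W[...,2]<70);p=(np.hypot(b[...,0]-30,b[...,1]-y)<15)&(W[...,2]<80)
    print(n,y,'tag max z',W[t][:,2].max().round(1) if t.any() else None,'pad z',np.median(W[p][:,2]).round(1))
E
```

```text
time_s: 12.08
tcp_pos: [432.9, -244.5, 136.9]
wrist_force: [0.6, -0.3, 0.1]
time_s: 12.5
tcp_pos: [423.4, -301.5, 135.5]
wrist_force: [0.7, 0.2, -1.0]
top 80 tag max z 53.8 pad z 63.3
top 0 tag max z 55.1 pad z 63.0
top -80 tag max z 30.4 pad z 63.0
scene 80 tag max z None pad z nan
scene 0 tag max z None pad z nan
scene -80 tag max z None pad z nan
  return _methods._mean(a, axis=axis, dtype=dtype,
  ret = ret.dtype.type(ret / rcount)
```

View pics/s6.png

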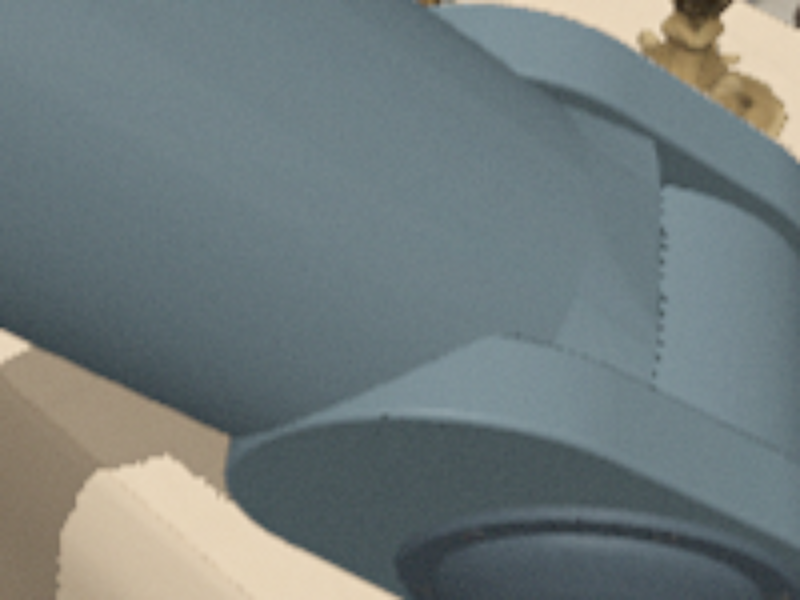

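The arm blocks the scene view. The top depth map shows the left and middle tags standing (54 and 55 mm), the right tag flat (30 mm at most, hinge included) and all pads back at 63 mm. The robot is clear, so I'm handing in.

```bash
python3 -c "
from station import robot
print(robot.job_done())"
```

```text
the job is handed in; nothing more can be done
None
```

I pressed all three pads from left to right; the right one was softest (about 4.5 N, against 8.4 and 9.3 N at nearly the same depth), so I pushed its tag flat, left the other two standing and handed the job in at about 12.6 s (result not reported).

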